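# Lay the coarse whetstone down against the stop

## Task

Get the reddish-brown coarse whetstone ready for sharpening: tip it over by pushing, so that it comes down flat towards the middle of the wooden board, and push it into place on the black rubber strip with its far end square up against the dark wooden stop. Only push it; do not pick it up. Leave the white stone standing, and leave the dressing stone, the sheathed knife and the bowl where they are.

Things in the scene. Friction and masses are not known exactly. Their poses are not given: they have to be found in the camera images.
- board: Fixed light-wood board, 330 (x) x 320 (y) x 20 mm thick, flat on the table. Origin at the centre of its underside, z up, top face at z = 20 mm; x points away from the robot along the board, y to the left. A flush black rubber strip, 100 mm wide (y -50 to +50 mm), runs along its middle up to the stop.
- stop (a point): Centre of the near face of the dark wooden stop, at the height of the board's top: in the board's frame (135, 0, 20) mm, same axes. The stop is a fixed cleat 130 mm wide (y), 16 mm high above the board's top, 25 mm deep. A stone lying against it has its centre 100 mm nearer than this point (board x = 35 mm).
- coarse_mid (a point): Centre of the reddish-brown whetstone, a loose block: x its 200 mm length, y its 25 mm thickness, z its 70 mm height. It stands on its long edge by the board's left or right side, within 8 degrees of the board's x, centre 105-122 mm off the middle line, 35 mm above the board (12.5 mm when flat). Its top must move 25 mm before it falls by itself. 0.5-0.9 kg; slides at 3-10 N.
- fine_mid (a point): Centre of the white fine whetstone, same size as the other, standing on edge near the opposite long side of the board. Leave it standing where it is.
- nagura_mid (a point): Small loose grey dressing stone, 48 x 30 x 28 mm, on the far left corner of the board's top, left of the stop; the point is its centre. Leave alone.
- knife_mid (a point): Loose kitchen knife in a wooden sheath lying on the table beside the board (left or right), about 325 mm long in all (its x, sheath to +x), 50 mm wide, 20 mm high; the point is about its centre. Leave alone.
- bowl_mid (a point): Loose empty blue ceramic bowl, 116 mm across, 62 mm high, on the table beside the board on the other side from the knife; the point is on its axis, half-way up. Leave alone.
Not all that is in view belongs to the job. Of the things that look like the part that bears coarse_mid, the smallest one is meant.

How it is judged:
By the outcome, as a careful person would: the job done as asked, in the order asked, and still so for the second after the job is handed in, with the robot touching nothing.
It also fails if it takes over 54 s, if anything falls off the work surface, if the arm or the gripper's body presses on something with over 40 N, if the wrist force passes 120 N, or if a joint passes its speed limit or range.

## Robot

A 6-joint arm with a two-finger parallel gripper is mounted at the origin on the work surface. World frame = base frame: x ahead of the robot, y to its left, z up, the work surface at z = 0. Lengths are in m, angles in rad, forces in N, time in s.
With the tool pointing down it reaches from about 0.4 to 0.925 m from the base axis. Payload 3.4 kg.
Tool frame: the origin (TCP) lies between the finger pads; the fingertips stand 22 mm ahead of it and the grasp point (between the pads) lies 3 mm ahead of it; z points along the fingers, y is the line along which they close (so a half turn about z gives the same grasp; the last joint's range is limited). The gripper opens to 85 mm and grips with 20 to 120 N. Pads are 22 mm wide; open, the fingers measure 114 mm over their backs; the gripper's body (76 mm by 85 mm) begins 54 mm behind the grasp point. The pads swing forward as they close: fully open they stand 13 mm farther back than shut.
Start: joints at [1.093, 0.307, 1.506, -0, 1.328, -0.073], TCP at [0.226, 0.529, 0.253] pointing down, gripper open.
Joint ranges: [-3.12, 3.12], [-1.05, 2.28], [0.14, 2.33], [-1.42, 4.57], [0.1, 2.73], [-2.68, 2.68]. Speed limits (rad/s): [2.57, 2.57, 3.14, 3.14, 3.14, 3.14].

## Interface

Orientations are given as a rotation vector (axis times angle).
In Python, from station import robot, viewer gives the robot as it stands. The module is installed in compiled form; this text tells all that it offers.
- The arm moves only by the tool arm_command, never from a script. Its argument "plan" is a list of rows, each a list of 6 numbers: the shift along the tool's x, y, z each as a share of 0.2 m, from -1 to 1, then the turn, a rotation vector about the tool's x, y, z each as a share of 180 degrees, from -1 to 1. In form: [[tx, ty, tz, ax, ay, az], ...]. A call has 1 to 12 rows; each row is the pose to reach, as a shift and turn from the pose commanded when the call began, along the tool's axes at that moment, turning the shorter way round; what a row does not reach only later rows make up. A row lasts 1/10 s, in which the tool goes at most 50 mm and 8.59 degrees, less where a joint would pass 70% of its speed; a pose out of reach is approached as far as the arm can. A call with a number of a shift or a turn outside -1 to 1 is refused whole. A call with a gripper value outside its range is refused whole. "claw" is the gripper command: -1 is shut, 1 is fully open, values between are in proportion, set as the call begins (left out, the last holds). The fingers move at their own pace and stop on an object; the grip force is fixed at half the most. Time passes only in rows, so rows that repeat a pose let the fingers close. It gives the time, the measured TCP pose, the force, the opening and the grip force at its end, in the units of the state.
- robot.get_obs(): the state, without advancing time (a new reading comes with each control period).
- viewer.grab_frame(name): name is "side" or "top"; returns a dict with "pixels" (480x640x3 uint8, blue, green, red), "camera_matrix" (3x3 intrinsics, pixels), "world_from_camera" (4x4, takes a point from camera to world coordinates). Camera axes: x right, y up, looking along -z (the intrinsics and any distortion apply to the point x, -y, -z); pixel columns grow to the right and rows downward; lengths in m; the calibration is good to about 2 mm. A picture is of the moment at which its call begins. There is no depth.
- robot.finish_job(): hands the job in; it is judged then, once.
The state is a dict: "time": time; "joint_positions": joint angles; "joint_velocities": joint speeds; "joint_torque": joint torques, N m; "tool_pos": TCP position; "ee_rot": TCP orientation; "ft_force": force on the tool from outside, world axes, zero at the start; "wrist_torque": the same for the moment, N m; "gripper_width": opening from 0.0 (shut) to 1.0 (fully open); "grip_force": force on a finger pad.
Only numpy, scipy, OpenCV 4.12 (cv2) and the standard library are available. Lean on these libraries where they do the work, as an engineer would, in place of code of your own. Each camera call takes 0.05 s, during which the arm holds its last target. There are 200 camera calls.

## Working session

There is one attempt and no reset: what is moved stays moved. The work goes in short steps, Python scripts to look and compute and a tool call to move; the robot and the scene stay as the last step left them, time stands still between calls to the robot, and variables do not carry over. Pictures are saved under pics/ and viewed, at most 11 in all, crops included, and the job is handed in when it is done.

Besides the shell and the picture viewer there is one more tool, called after "Emit:" as name(argument=value, ...), one argument or row to a line, values as JSON. arm_command: Moves the arm, as the interface text tells. Shift numbers are shares of 0.2 m and turn numbers shares of 180 degrees, none past 1 either way. Its arguments: {"type":"object","properties":{"plan":{"type":"array"},"claw":{"type":"number"}},"required":["plan"]}

```bash
mkdir -p pics; cat > h.py <<'E'
import numpy as np, cv2
from station import robot, viewer
def grab(n,f=None):
    d=viewer.grab_frame(n)
    if f: cv2.imwrite('pics/'+f,d['pixels'])
    return d
def ray(d,u,v):
    K=d['camera_matrix'];T=d['world_from_camera']
    p=np.linalg.inv(K)@[u,v,1]; r=T[:3,:3]@[p[0],-p[1],-p[2]]
    return T[:3,3],r
def onz(d,u,v,z):
    o,r=ray(d,u,v); return o+r*(z-o[2])/r[2]
def proj(d,P):
    T=d['world_from_camera'];q=T[:3,:3].T@(np.array(P)-T[:3,3]);q=d['camera_matrix']@[q[0],-q[1],-q[2]]
    return q[:2]/q[2]
E
python3 - <<'E'
from h import *
for n in('top','side'):
    d=grab(n,n+'0.png');print(d['camera_matrix'],d['world_from_camera'].round(3),[k for k in d])
print(robot.get_obs())
E
```

```text
[[609.36731858   0.         313.25091076]
 [  0.         609.36731858 237.35653176]
 [  0.           0.           1.        ]] [[ 0.009  0.982 -0.191  0.181]
 [-1.     0.01   0.007  0.02 ]
 [ 0.008  0.191  0.982  1.425]
 [ 0.     0.     0.     1.   ]] ['pixels', 'camera_matrix', 'world_from_camera']
[[433.57674142   0.         315.08145475]
 [  0.         433.57674142 236.79383419]
 [  0.           0.           1.        ]] [[ 0.9    0.2   -0.388  0.111]
 [-0.436  0.416 -0.798 -0.665]
 [ 0.002  0.887  0.462  0.479]
 [ 0.     0.     0.     1.   ]] ['pixels', 'camera_matrix', 'world_from_camera']
{'time': 0.1, 'joint_positions': array([ 1.09351537e+00,  3.07482022e-01,  1.50755340e+00,  7.27154701e-06,
        1.32840569e+00, -7.35351808e-02]), 'joint_velocities': array([-0.00184083, -0.00284948, -0.00252155, -0.00112648,  0.00144997,
       -0.00253182]), 'joint_torque': array([ 6.82379305e-04, -4.58527958e+01, -2.52607030e+01,  6.80736662e-05,
        5.62729503e-03,  1.26791122e-05]), 'tool_pos': array([0.22566301, 0.52822188, 0.25247837]), 'ee_rot': array([-6.29803874e-01, -3.07729474e+00,  2.79066166e-03]), 'ft_force': array([-0.34645255,  0.48073695, -0.19178876]), 'wrist_torque': array([0.0538285 , 0.03602127, 0.01055224]), 'grip_force': 0.0, 'gripper_width': 1.003991497071451}
```

View pics/top0.png

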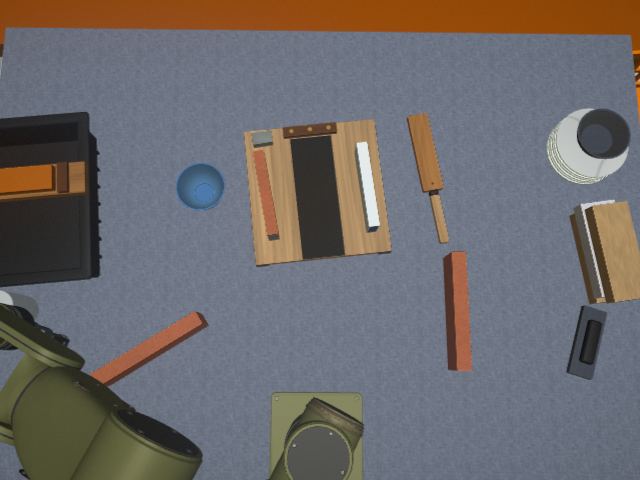

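View pics/side0.png

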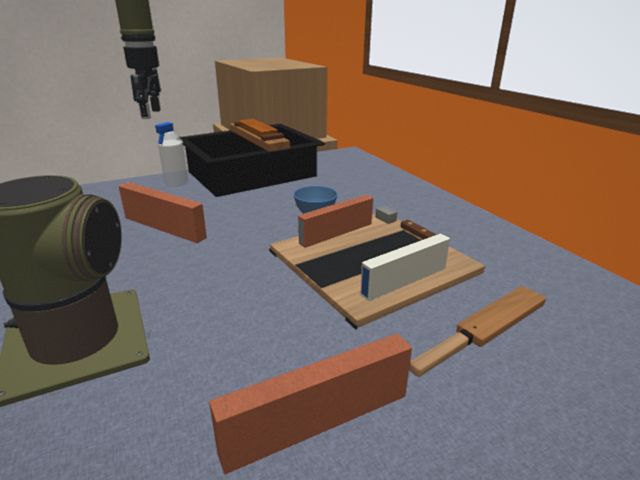

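The top view shows the board with corners near (245,130), (374,121), (391,252) and (257,266). The coarse stone is on its left at (254,152)–(273,238), the white stone on its right at (369,186), the nagura at (262,139) and the bowl at (200,187). The side view shows both stones standing on the board, and the two larger red bricks on the table are decoys.

```bash
cat >> h.py <<'E'
def box(d,lo,hi,roi,z):
    x0,y0,x1,y1=roi
    hsv=cv2.cvtColor(d['pixels'],cv2.COLOR_BGR2HSV)
    m=np.zeros((480,640),np.uint8);m[y0:y1,x0:x1]=cv2.inRange(hsv,lo,hi)[y0:y1,x0:x1]
    c=max(cv2.findContours(m,0,1)[0],key=cv2.contourArea)
    b=cv2.boxPoints(cv2.minAreaRect(c)); return np.array([onz(d,u+0,v+0,z) for u,v in b]),b,c
E
python3 - <<'E'
from h import *
d=grab('top')
def show(n,lo,hi,roi,z):
    P,b,c=box(d,lo,hi,roi,z);e=[P[1]-P[0],P[2]-P[1]];L=[np.linalg.norm(x) for x in e];a=e[int(L[1]>L[0])]
    ang=np.degrees(np.arctan2(a[1],a[0]));print(n,P.mean(0).round(4),np.round(L,4),round((ang+90)%180-90,2),b.round().tolist())
for p in [(265,195),(369,186),(262,140),(300,131),(320,200),(380,200),(340,126)]: print(p,cv2.cvtColor(d['pixels'],40)[p[1],p[0]])
show('stone',(0,120,60),(9,255,255),(245,145,285,245),.09)
show('white',(0,0,190),(180,60,255),(345,130,390,240),.09)
show('rubber',(0,0,0),(180,255,60),(285,128,350,262),.02)
B=[onz(d,u,v,.02) for u,v in[(245,130),(374,121),(391,252),(257,266)]]
print(np.mean(B,0).round(4),[np.linalg.norm(B[i]-B[i-1]).round(4) for i in range(4)])
for i,j in((3,0),(2,1)): a=B[j]-B[i];print(np.degrees(np.arctan2(a[1],a[0])))
a=B[0]-B[1];print('w',np.degrees(np.arctan2(a[1],a[0]))-90); a=B[3]-B[2];print('w',np.degrees(np.arctan2(a[1],a[0]))-90)
print([onz(d,u,v,.036).round(4) for u,v in[(284,137.5),(337,133.5)]])
show('nag',(0,0,60),(180,60,160),(250,128,275,146),.048)
E
python3 -c "
from h import *
d=grab('top')['pixels'][110:270,230:400];cv2.imwrite('pics/c.png',cv2.resize(d,None,fx=3.7,fy=3.7,interpolation=2))"
```

```text
(265, 195) [  9 148 176]
(369, 186) [ 98   9 237]
(262, 140) [ 75  15 136]
(300, 131) [ 11 123  93]
(320, 200) [25 31 49]
(380, 200) [ 17 105 173]
(340, 126) [ 17 104 176]
stone [0.5451 0.1209 0.09  ] [0.0227 0.1989] 10.93 [[253.0, 151.0], [263.0, 150.0], [277.0, 233.0], [268.0, 235.0]]
white [ 0.5682 -0.1122  0.09  ] [0.0246 0.1995] 7.73 [[356.0, 142.0], [367.0, 141.0], [379.0, 225.0], [369.0, 226.0]]
rubber [0.5556 0.0034 0.02  ] [0.0995 0.2959] 6.22 [[290.0, 139.0], [330.0, 135.0], [344.0, 254.0], [303.0, 259.0]]
[0.5679 0.0028 0.02  ] [np.float64(0.3355), np.float64(0.3152), np.float64(0.3261), np.float64(0.3147)]
6.487701500367262
6.420249211728136
w 4.8993968874474945
w 6.601931279766362
[array([0.6948, 0.0826, 0.036 ]), array([ 0.7064, -0.0445,  0.036 ])]
nag [0.6923 0.1344 0.048 ] [0.0572 0.0426] -89.32 [[250.0, 128.0], [274.0, 128.0], [274.0, 145.0], [250.0, 145.0]]
```

View pics/c.png

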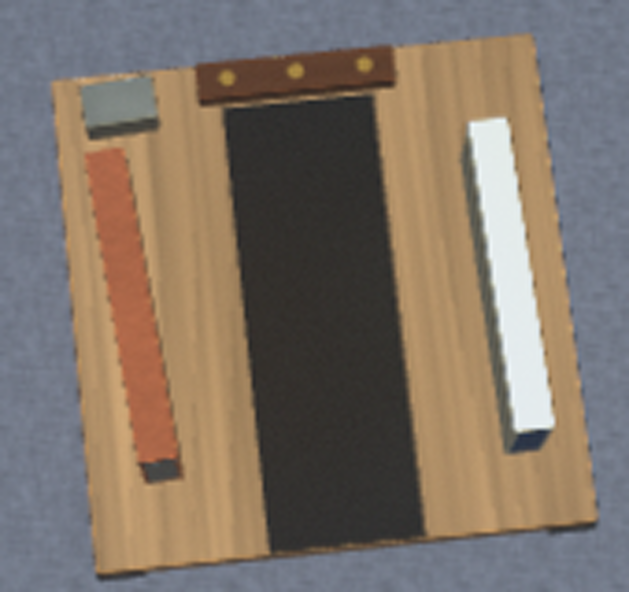

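The crop confirms that the coarse stone stands on the left, about 4.6° off the board's axis. The nagura is beyond its far end, so I'll tip it, slide it sideways to the middle, and only then push it forward to the stop.

```bash
cat >> h.py <<'E'
from scipy.spatial.transform import Rotation as R
def rel(p,az):
    "row (shares) from the present pose to world TCP p, tool down, tool y at azimuth az deg"
    o=robot.get_obs();R0=R.from_rotvec(o['ee_rot']);a=np.radians(az)
    y=np.array([np.cos(a),np.sin(a),0]);z=np.array([0,0,-1.]);Rt=R.from_matrix(np.c_[np.cross(y,z),y,z])
    s=R0.inv().apply(np.array(p)-o['tool_pos'])/.2; t=(R0.inv()*Rt).as_rotvec()/np.pi
    print('t',round(o['time'],2),'pos',o['tool_pos'].round(4),'F',o['ft_force'].round(1),'row',s.round(3),t.round(4)); return s,t
E
python3 -c "
from h import *
rel((.537,.163,.2),10.9)"
```

```text
t 0.2 pos [0.2258 0.5284 0.2527] F [ 0.3  0.9 -0.8] row [-2.149 -1.068  0.265] [-4.000e-04  2.000e-04  3.109e-01]
```

Emit:
arm_command(
  plan=[
    [-0.25, -0.12, 0, 0, 0, 0],
    [-0.5, -0.25, 0, 0, 0, 0],
    [-0.75, -0.38, 0, 0, 0, 0],
    [-1, -0.5, 0, 0, 0, 0],
    [-1, -0.5, 0, 0, 0, 0],
    [-1, -0.5, 0, 0, 0, 0],
  ],
  claw=1,
)

```text
time: 0.8
tool_pos: [0.3724, 0.3557, 0.2532]
ee_rot: [0.637, 3.076, -0.001]
ft_force: [0.3, 1.1, -0.2]
gripper_width: 1.001
grip_force: 0.0
```

Emit:
arm_command(
  plan=[
    [-0.25, -0.12, 0.05, 0, 0, 0.04],
    [-0.5, -0.25, 0.1, 0, 0, 0.08],
    [-0.75, -0.38, 0.15, 0, 0, 0.12],
    [-1, -0.5, 0.2, 0, 0, 0.16],
    [-1, -0.5, 0.26, 0, 0, 0.2],
    [-1, -0.5, 0.26, 0, 0, 0.24],
    [-1, -0.5, 0.26, 0, 0, 0.28],
    [-1, -0.5, 0.26, 0, 0, 0.311],
    [-1, -0.5, 0.26, 0, 0, 0.311],
  ],
)

```text
time: 1.7
tool_pos: [0.5148, 0.1887, 0.201]
ee_rot: [-2.0, -2.422, 0.0]
ft_force: [0.4, -0.5, -0.4]
gripper_width: 1.002
grip_force: 0.0
```

```bash
python3 -c "
from h import *
rel((.537,.163,.09),10.9)"
```

```text
t 1.7 pos [0.5148 0.1887 0.201 ] F [ 0.4 -0.5 -0.4] row [-0.147  0.085  0.555] [-0.0002 -0.0002  0.    ]
```

Emit:
arm_command(
  plan=[
    [-0.14, 0.085, 0.1, 0, 0, 0],
    [-0.14, 0.085, 0.25, 0, 0, 0],
    [-0.14, 0.085, 0.4, 0, 0, 0],
    [-0.14, 0.085, 0.5, 0, 0, 0],
    [-0.14, 0.085, 0.55, 0, 0, 0],
    [-0.14, 0.085, 0.55, 0, 0, 0],
  ],
)

```text
time: 2.3
tool_pos: [0.5361, 0.1638, 0.09]
ee_rot: [-1.997, -2.422, 0.004]
ft_force: [-0.4, 0.9, 0.8]
gripper_width: 1.001
grip_force: 0.0
```

```bash
python3 -c "
from h import *
d=grab('side')['pixels'][140:340,250:490];cv2.imwrite('pics/s1.png',cv2.resize(d,None,fx=3,fy=3))
rel((.537,.163,.09),10.9)"
```

```text
t 2.35 pos [0.537  0.164  0.0911] F [-0.6 -0.6  0.3] row [-0.005 -0.001  0.006] [-0.0003 -0.      0.0004]
```

View pics/s1.png

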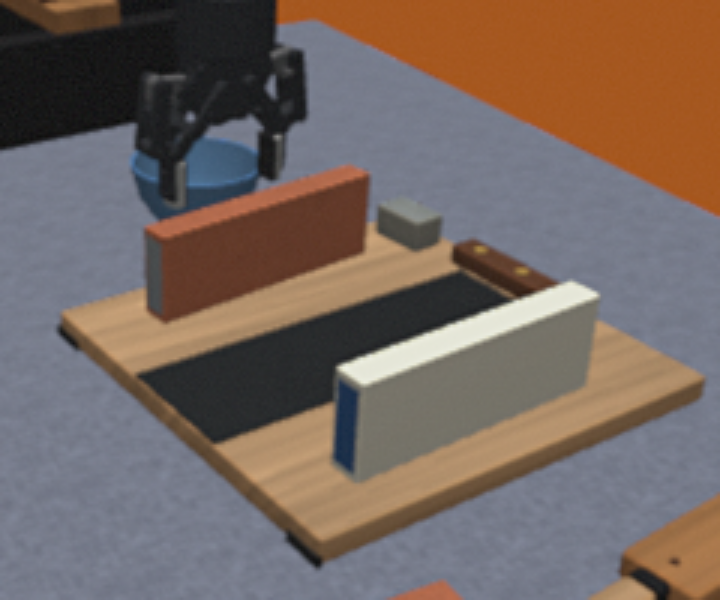

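The fingers are behind the stone with clear space all round. Their tips show near crop (178,207) and (270,178). I'll check the tip height.

```bash
python3 -c "
from h import *
d=grab('side')
for s in(-1,1):
  P=np.array([.537,.164,0])+s*.049*np.array([.982,.19,0])
  print([ (z,proj(d,P+[0,0,z]).round(1)) for z in(.07,.076,.082,.088)])"
```

```text
[(0.07, array([306.9, 212.9])), (0.076, array([306.9, 210.5])), (0.082, array([306.9, 208.1])), (0.088, array([306.9, 205.7]))]
[(0.07, array([340. , 202.9])), (0.076, array([340.1, 200.6])), (0.082, array([340.2, 198.2])), (0.088, array([340.2, 195.9]))]
```

Emit:
arm_command(
  plan=[
    [-0.03, 0, 0.03, 0, 0, 0],
    [-0.06, 0, 0.03, 0, 0, 0],
    [-0.08, 0, 0.03, 0, 0, 0],
    [-0.1, 0, 0.03, 0, 0, 0],
    [-0.12, 0, 0.03, 0, 0, 0],
    [-0.14, 0, 0.03, 0, 0, 0],
    [-0.16, 0, 0.03, 0, 0, 0],
    [-0.18, 0, 0.03, 0, 0, 0],
    [-0.2, 0, 0.03, 0, 0, 0],
    [-0.22, 0, 0.03, 0, 0, 0],
    [-0.24, 0, 0.03, 0, 0, 0],
  ],
)

```text
time: 3.5
tool_pos: [0.5462, 0.1158, 0.0852]
ee_rot: [-2.001, -2.422, 0.001]
ft_force: [-0.3, 0.1, -0.7]
gripper_width: 1.002
grip_force: 0.0
```

```bash
python3 -c "
from h import *
d=grab('side')['pixels'][140:340,250:490];cv2.imwrite('pics/s2.png',cv2.resize(d,None,fx=3,fy=3))
rel((.537,.163,.09),10.9)"
```

```text
t 3.55 pos [0.5463 0.1153 0.0852] F [-0.3 -0.2 -0.4] row [ 0.243 -0.001 -0.024] [-0.0001  0.0001 -0.0002]
```

View pics/s2.png

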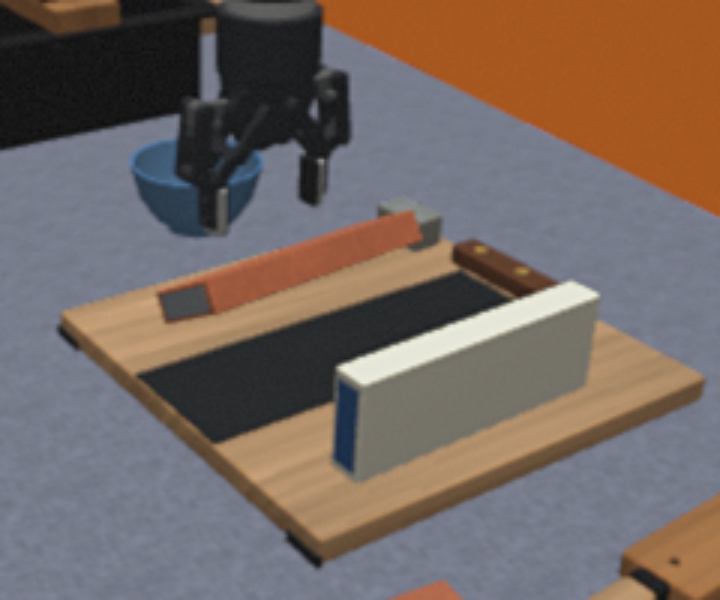

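The stone is mid-fall towards the middle and the fingers are clear. I'll back off, let it settle, then lower.

Emit:
arm_command(
  plan=[
    [0.1, 0, 0, 0, 0, 0],
    [0.24, 0, 0, 0, 0, 0.01],
    [0.24, 0, 0.1, 0, 0, 0.025],
    [0.24, 0, 0.2, 0, 0, 0.025],
    [0.24, 0, 0.23, 0, 0, 0.025],
    [0.24, 0, 0.23, 0, 0, 0.025],
  ],
)

```text
time: 4.15
tool_pos: [0.5363, 0.1631, 0.0384]
ee_rot: [-2.093, -2.341, 0.003]
ft_force: [-0.3, -0.6, -1.1]
gripper_width: 0.999
grip_force: 0.0
```

```bash
python3 - <<'E'
from h import *
d=grab('top');im=d['pixels'][110:270,230:400];cv2.imwrite('pics/c2.png',cv2.resize(im,None,fx=3.7,fy=3.7))
P,b,c=box(d,(0,120,60),(9,255,255),(245,145,345,262),.045)
print(P.round(4).tolist(),b.round(1).tolist(),P.mean(0))
rel((.537,.163,.04),6.3)
E
```

```text
[[0.6452, 0.1254, 0.045], [0.6592, 0.0579, 0.045], [0.4628, 0.0202, 0.045], [0.4496, 0.0861, 0.045]] [[265.3999938964844, 155.89999389648438], [294.0, 150.60000610351562], [309.0, 231.8000030517578], [280.3999938964844, 237.10000610351562]] [0.55421377 0.07241687 0.045     ]
t 4.2 pos [0.537  0.1632 0.0391] F [ 0.5  0.2 -0.1] row [-0.001 -0.    -0.004] [-0.0003  0.      0.0004]
```

View pics/c2.png

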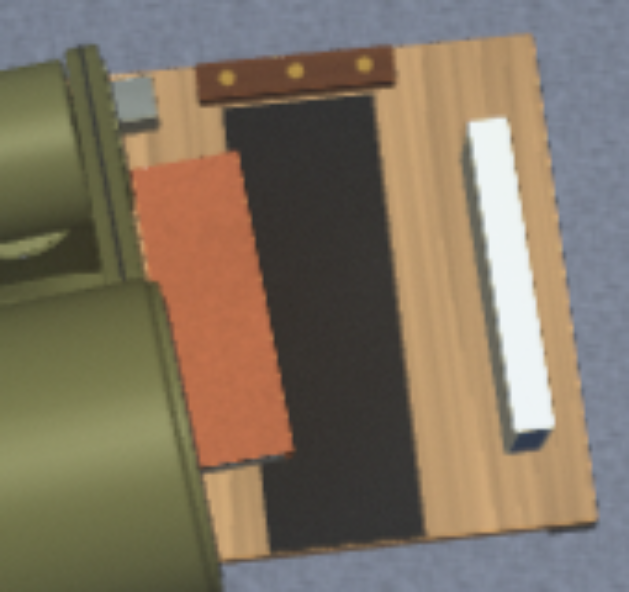

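The stone lies flat with its centre at about (0.554, 0.072), still yawed 10.9°. Next is the sideways push with both fingertips, aligned with the board.

Emit:
arm_command(
  plan=[
    [-0.05, 0.035, 0, 0, 0, 0],
    [-0.09, 0.035, 0, 0, 0, 0],
    [-0.13, 0.035, 0, 0, 0, 0],
    [-0.17, 0.035, 0, 0, 0, 0],
    [-0.21, 0.035, 0, 0, 0, 0],
    [-0.25, 0.035, 0, 0, 0, 0],
    [-0.29, 0.035, 0, 0, 0, 0],
    [-0.33, 0.035, 0, 0, 0, 0],
    [-0.37, 0.035, 0, 0, 0, 0],
    [-0.41, 0.035, 0, 0, 0, 0],
    [-0.44, 0.035, 0, 0, 0, 0],
    [-0.47, 0.035, 0, 0, 0, 0],
  ],
)

```text
time: 5.4
tool_pos: [0.5546, 0.0704, 0.0394]
ee_rot: [-2.094, -2.341, -0.0]
ft_force: [-0.9, 4.6, 2.6]
gripper_width: 1.003
grip_force: 2.4
```

Emit:
arm_command(
  plan=[
    [-0.02, 0, 0, 0, 0, 0],
    [-0.04, 0, 0, 0, 0, 0],
    [-0.06, 0, 0, 0, 0, 0],
    [-0.08, 0, 0, 0, 0, 0],
    [-0.09, 0, 0, 0, 0, 0],
    [-0.1, 0, 0, 0, 0, 0],
    [-0.1, 0, 0, 0, 0, 0],
  ],
)

```text
time: 6.1
tool_pos: [0.5568, 0.0505, 0.0392]
ee_rot: [2.094, 2.342, -0.001]
ft_force: [-0.2, 2.4, 1.9]
gripper_width: 1.003
grip_force: 1.3
```

```bash
cat >> h.py <<'E'
def stone(d,roi=(245,135,375,262)):
    P,b,c=box(d,(0,120,60),(9,255,255),roi,.045)
    L=[np.linalg.norm(P[1]-P[0]),np.linalg.norm(P[2]-P[1])]
    e=P[1]-P[0] if L[0]>L[1] else P[2]-P[1]
    q=P.mean(0)[:2]-[.568,.003];t=np.radians(6.3)
    print('stone',P.mean(0).round(4),np.round(L,4),'yaw',((np.degrees(np.arctan2(e[1],e[0]))+90)%180-90).round(2),
     'board mm',(1000*np.array([q@[np.cos(t),np.sin(t)],q@[-np.sin(t),np.cos(t)]])).round(1),b.round(1).tolist())
E
python3 - <<'E'
from h import *
d=grab('top');im=d['pixels'][110:270,230:400];cv2.imwrite('pics/c3.png',cv2.resize(im,None,fx=3.7,fy=3.7))
stone(d);rel((.557,.048,.04),6.3)
E
```

```text
stone [0.5994 0.0099 0.045 ] [0.0034 0.0034] yaw -43.33 board mm [32.   3.4] [[313.0, 175.0], [314.0, 174.0], [315.0, 175.0], [314.0, 176.0]]
t 6.15 pos [0.5568 0.0504 0.0392] F [0.4 2.  1.9] row [-0.012 -0.    -0.004] [-0.0001  0.0002  0.0005]
```

View pics/c3.png

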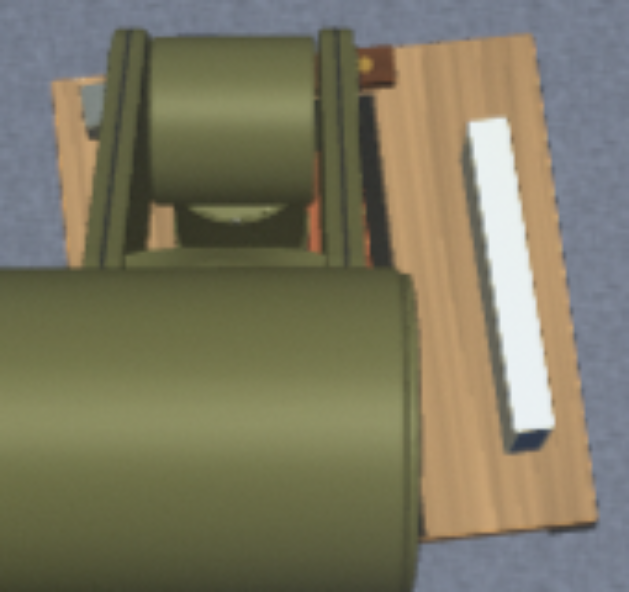

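The arm hides the stone here, so I'll back off, rise and move left for a clear look.

Emit:
arm_command(
  plan=[
    [0.08, 0, 0, 0, 0, 0],
    [0.15, 0, 0, 0, 0, 0],
    [0.15, 0, -0.2, 0, 0, 0],
    [0.2, 0, -0.4, 0, 0, 0],
    [0.45, 0, -0.6, 0, 0, 0],
    [0.7, 0, -0.7, 0, 0, 0],
    [0.9, 0, -0.7, 0, 0, 0],
    [1, 0, -0.7, 0, 0, 0],
    [1, 0, -0.7, 0, 0, 0],
  ],
)

```text
time: 7.05
tool_pos: [0.5336, 0.2543, 0.1797]
ee_rot: [2.088, 2.347, 0.003]
ft_force: [-0.5, -0.6, 0.1]
gripper_width: 1.0
grip_force: 0.0
```

```bash
python3 - <<'E'
from h import *
d=grab('top');im=d['pixels'][110:270,230:400];cv2.imwrite('pics/c4.png',cv2.resize(im,None,fx=3.7,fy=3.7))
stone(d);P,b,c=box(d,(0,0,190),(180,60,255),(345,130,390,240),.09);print(P.mean(0))
print(robot.get_obs()['joint_positions']);rel((.422,-.013,.15),96.3);rel((.422,-.013,.15),-83.7)
E
```

```text
stone [0.5592 0.0048 0.045 ] [0.0731 0.2016] yaw 5.89 board mm [-8.6  2.8] [[296.5, 152.3000030517578], [327.1000061035156, 149.10000610351562], [335.6000061035156, 231.89999389648438], [305.0, 235.10000610351562]]
[ 0.56798538 -0.11204805  0.09      ]
[ 3.70095032e-01  3.91022035e-01  1.57592888e+00 -6.12953891e-04
  1.17475292e+00  2.54297058e-01]
t 7.1 pos [0.5335 0.252  0.1792] F [ 0.1 -0.9  0.5] row [-1.252 -0.707  0.147] [-1.000e-04  2.000e-04 -4.981e-01]
t 7.1 pos [0.5335 0.252  0.1792] F [ 0.1 -0.9  0.5] row [-1.252 -0.707  0.147] [2.000e-04 1.000e-04 5.019e-01]
```

View pics/c4.png

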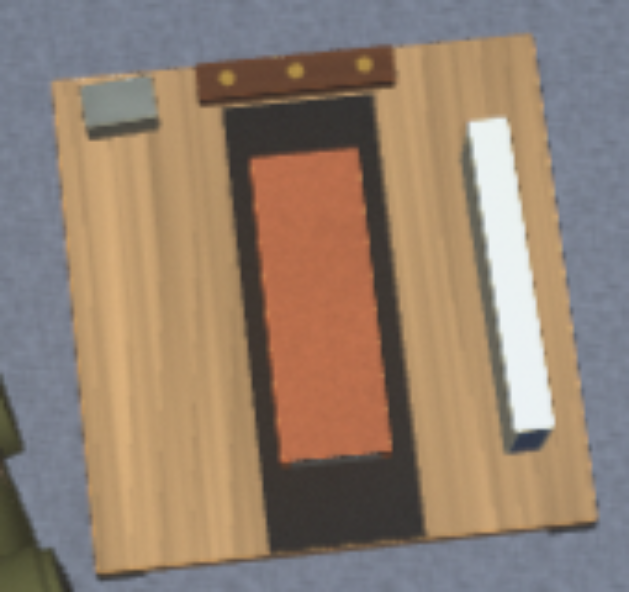

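The stone lies on the strip, square to within half a degree, with its centre about 44 mm short of its place. The white stone and nagura haven't moved. I'll go round to its near end with the gripper half shut and turned 90°.

Emit:
arm_command(
  plan=[
    [-0.2, -0.12, 0, 0, 0, -0.04],
    [-0.4, -0.24, 0, 0, 0, -0.08],
    [-0.6, -0.36, 0, 0, 0, -0.12],
    [-0.8, -0.48, 0, 0, 0, -0.16],
    [-1, -0.6, 0, 0, 0, -0.2],
    [-1, -0.7, 0, 0, 0, -0.24],
    [-1, -0.7, 0, 0, 0, -0.28],
    [-1, -0.7, 0, 0, 0, -0.32],
    [-1, -0.7, 0, 0, 0, -0.37],
    [-1, -0.7, 0, 0, 0, -0.42],
    [-1, -0.7, 0, 0, 0, -0.46],
    [-1, -0.7, 0, 0, 0, -0.498],
  ],
  claw=-0.15,
)

```text
time: 8.3
tool_pos: [0.4166, 0.0343, 0.1788]
ee_rot: [0.172, -3.135, 0.001]
ft_force: [-0.2, -0.8, -0.1]
gripper_width: 0.428
grip_force: 0.0
```

```bash
python3 - <<'E'
from h import *
t=np.radians(6.3);c,s=np.cos(t),np.sin(t)
b=lambda x,y:np.array([.568+x*c-y*s,.003+x*s+y*c])
for x in(-.150,-.12,-.076): rel((*b(x,.002),.048),96.3)
print(robot.get_obs()['gripper_width'])
E
```

```text
t 8.3 pos [0.4166 0.0343 0.1788] F [-0.2 -0.8 -0.1] row [ 0.014 -0.228  0.654] [-0.0003 -0.0006 -0.0001]
t 8.3 pos [0.4166 0.0343 0.1788] F [-0.2 -0.8 -0.1] row [-0.136 -0.228  0.654] [-0.0003 -0.0006 -0.0001]
t 8.3 pos [0.4166 0.0343 0.1788] F [-0.2 -0.8 -0.1] row [-0.356 -0.228  0.654] [-0.0003 -0.0006 -0.0001]
0.42808856479172247
```

Emit:
arm_command(
  plan=[
    [0.015, -0.23, 0.1, 0, 0, 0],
    [0.015, -0.23, 0.3, 0, 0, 0],
    [0.015, -0.23, 0.45, 0, 0, 0],
    [0.015, -0.23, 0.55, 0, 0, 0],
    [0.015, -0.23, 0.62, 0, 0, 0],
    [0.015, -0.23, 0.65, 0, 0, 0],
    [0.015, -0.23, 0.65, 0, 0, 0],
  ],
)

```text
time: 9.0
tool_pos: [0.4184, -0.0111, 0.0485]
ee_rot: [0.164, -3.135, -0.0]
ft_force: [-0.2, 0.1, 0.2]
gripper_width: 0.428
grip_force: 0.0
```

Emit:
arm_command(
  plan=[
    [-0.04, 0, 0, 0, 0, 0],
    [-0.08, 0, 0, 0, 0, 0],
    [-0.12, 0, 0, 0, 0, 0],
    [-0.15, 0, 0, 0, 0, 0],
    [-0.18, 0, 0, 0, 0, 0],
    [-0.21, 0, 0, 0, 0, 0],
    [-0.24, 0, 0, 0, 0, 0],
    [-0.27, 0, 0, 0, 0, 0],
    [-0.3, 0, 0, 0, 0, 0],
    [-0.32, 0, 0, 0, 0, 0],
    [-0.34, 0, 0, 0, 0, 0],
    [-0.34, 0, 0, 0, 0, 0],
  ],
)

```text
time: 10.2
tool_pos: [0.4884, -0.0036, 0.0493]
ee_rot: [-0.165, 3.136, -0.0]
ft_force: [-1.7, -0.3, -0.2]
gripper_width: 0.423
grip_force: 0.4
```

```bash
python3 - <<'E'
from h import *
d=grab('side');im=d['pixels'][140:340,250:490];cv2.imwrite('pics/s5.png',cv2.resize(im,None,fx=3,fy=3))
t=np.radians(6.3);c,s=np.cos(t),np.sin(t)
b=lambda x,y:np.array([.568+x*c-y*s,.003+x*s+y*c])
rel((*b(-.076,.002),.048),96.3)
E
```

```text
t 10.25 pos [ 0.4884 -0.0037  0.0494] F [-1.1 -0.6 -1.1] row [-0.019 -0.     0.007] [-0.0001  0.0006 -0.0015]
```

View pics/s5.png

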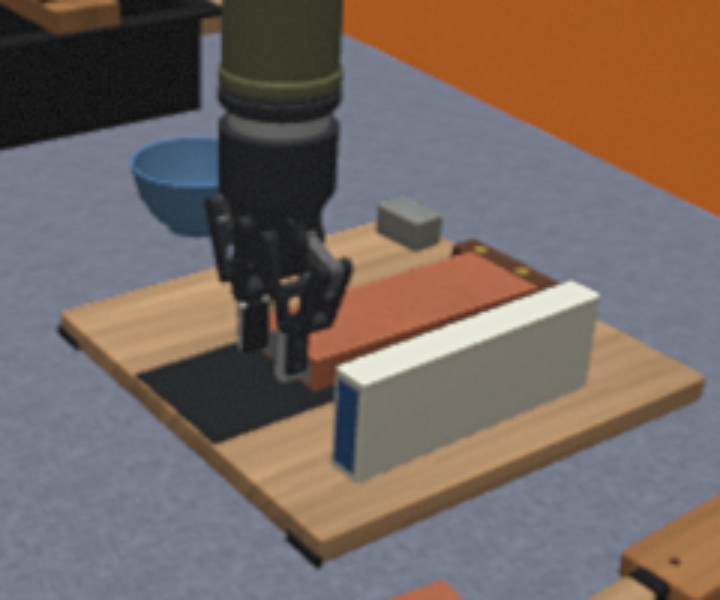

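The stone is close to the stop and still in line. I'll creep forward in 1 mm steps until the force rises.

Emit:
arm_command(
  plan=[
    [-0.005, 0, 0, 0, 0, 0],
    [-0.01, 0, 0, 0, 0, 0],
    [-0.015, 0, 0, 0, 0, 0],
    [-0.02, 0, 0, 0, 0, 0],
    [-0.02, 0, 0, 0, 0, 0],
  ],
)

```text
time: 10.75
tool_pos: [0.4909, -0.0031, 0.0493]
ee_rot: [0.165, -3.137, -0.0]
ft_force: [-4.3, -1.0, 1.3]
gripper_width: 0.423
grip_force: 2.1
```

Emit:
arm_command(
  plan=[
    [-0.005, 0, 0, 0, 0, 0],
    [-0.01, 0, 0, 0, 0, 0],
    [-0.01, 0, 0, 0, 0, 0],
  ],
)

```text
time: 11.05
tool_pos: [0.4936, -0.0029, 0.0493]
ee_rot: [-0.165, 3.137, 0.0]
ft_force: [-3.0, 0.2, 0.6]
gripper_width: 0.424
grip_force: 1.7
```

Not yet in contact with the stop: the force is only sliding friction.

Emit:
arm_command(
  plan=[
    [-0.005, 0, 0, 0, 0, 0],
    [-0.01, 0, 0, 0, 0, 0],
    [-0.01, 0, 0, 0, 0, 0],
  ],
)

```text
time: 11.35
tool_pos: [0.4956, -0.0027, 0.0493]
ee_rot: [-0.165, 3.136, 0.0]
ft_force: [-3.8, 0.6, 0.9]
gripper_width: 0.426
grip_force: 1.6
```

Emit:
arm_command(
  plan=[
    [-0.005, 0, 0, 0, 0, 0],
    [-0.01, 0, 0, 0, 0, 0],
    [-0.01, 0, 0, 0, 0, 0],
  ],
)

```text
time: 11.65
tool_pos: [0.4968, -0.0026, 0.0493]
ee_rot: [0.165, -3.137, -0.0]
ft_force: [-4.6, -1.5, 2.6]
gripper_width: 0.425
grip_force: 2.4
```

Emit:
arm_command(
  plan=[
    [-0.005, 0, 0, 0, 0, 0],
    [-0.01, 0, 0, 0, 0, 0],
    [-0.01, 0, 0, 0, 0, 0],
  ],
)

```text
time: 11.95
tool_pos: [0.4969, -0.0025, 0.0491]
ee_rot: [0.165, -3.133, 0.0]
ft_force: [-7.5, -1.8, 5.1]
gripper_width: 0.425
grip_force: 4.1
```

```bash
python3 - <<'E'
from h import *
d=grab('side');im=d['pixels'][190:270,330:450];cv2.imwrite('pics/s6.png',cv2.resize(im,None,fx=6,fy=6,interpolation=2))
E
```

```text
(no output)
```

View pics/s6.png

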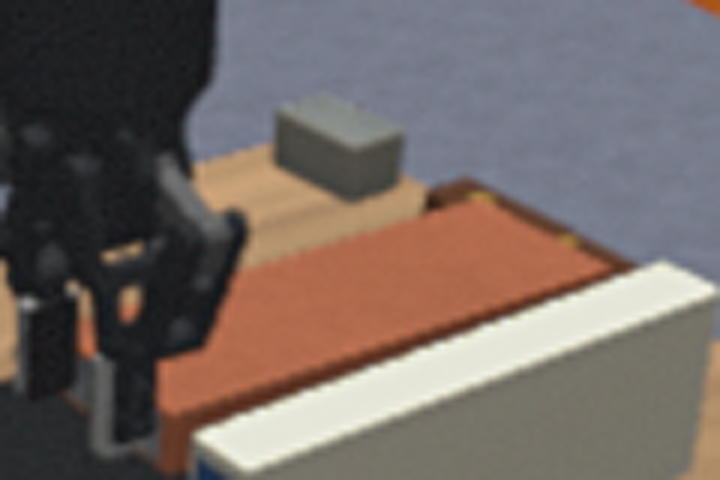

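The TCP has stopped and the force is climbing, and the picture shows the stone's far end against the stop. One more gentle press will square it up, then I'll back off and check.

Emit:
arm_command(
  plan=[
    [-0.005, 0, 0, 0, 0, 0],
    [-0.01, 0, 0, 0, 0, 0],
    [-0.015, 0, 0, 0, 0, 0],
    [-0.02, 0, 0, 0, 0, 0],
    [-0.02, 0, 0, 0, 0, 0],
  ],
)

```text
time: 12.5
tool_pos: [0.497, -0.0023, 0.0486]
ee_rot: [0.165, -3.126, -0.0]
ft_force: [-14.5, -3.7, 9.7]
gripper_width: 0.428
grip_force: 7.1
```

Emit:
arm_command(
  plan=[
    [0.05, 0, 0, 0, 0, 0],
    [0.15, 0, 0, 0, 0, 0],
    [0.2, 0, -0.1, 0, 0, 0],
    [0.25, 0.2, -0.3, 0, 0, 0],
    [0.25, -0.1, -0.5, 0, 0, 0],
    [0.25, -0.35, -0.6, 0, 0, 0],
    [0.25, -0.6, -0.7, 0, 0, 0],
    [0.25, -0.8, -0.7, 0, 0, 0],
    [0.25, -1, -0.7, 0, 0, 0],
    [0.25, -1, -0.7, 0, 0, 0],
    [0.25, -1, -0.7, 0, 0, 0],
  ],
)

```text
time: 13.6
tool_pos: [0.4761, -0.2084, 0.1899]
ee_rot: [-0.16, 3.134, -0.003]
ft_force: [0.2, 0.8, 0.2]
gripper_width: 0.422
grip_force: 0.0
```

```bash
python3 - <<'E'
from h import *
d=grab('top');im=d['pixels'][110:270,230:400];cv2.imwrite('pics/c7.png',cv2.resize(im,None,fx=3.7,fy=3.7,interpolation=2))
stone(d);P,b,c=box(d,(0,0,190),(180,60,255),(345,130,390,240),.09);print(P.mean(0))
E
```

```text
stone [0.605  0.0095 0.045 ] [0.0727 0.1949] yaw 5.7 board mm [37.5  2.4] [[295.1000061035156, 135.1999969482422], [325.3999938964844, 132.1999969482422], [333.29998779296875, 211.3000030517578], [303.0, 214.3000030517578]]
[ 0.56798538 -0.11204805  0.09      ]
```

View pics/c7.png

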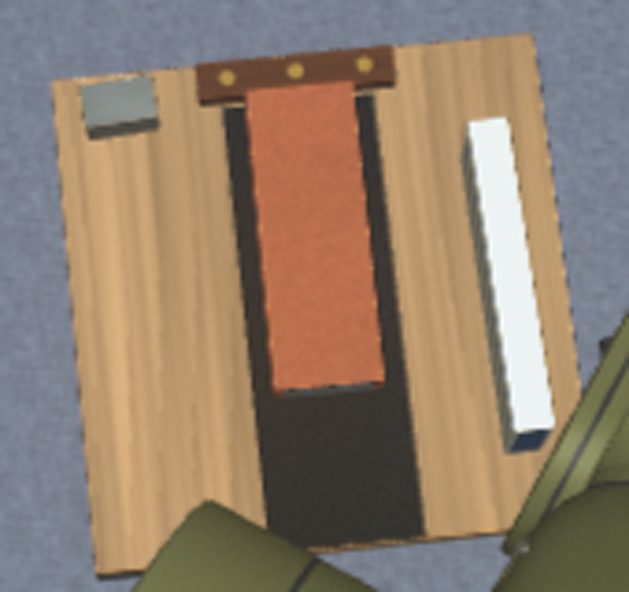

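The stone lies flat on the strip, square against the stop and about 2 mm off centre. The other things are unmoved and the arm is clear, so I'll hand it in.

```bash
python3 -c "
from station import robot
print(robot.finish_job())"
```

```text
the job is handed in; nothing more can be done
None
```

The coarse whetstone was tipped over by pushing and now lies flat on the rubber strip, about 2 mm off centre and square against the stop; the white stone and dressing stone did not move, the knife and bowl were never touched, and the job was handed in at about 14 s.

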